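# Nip a castle nut and index it three clicks

### The arm

A 7-joint arm with a two-finger parallel gripper is mounted at the origin on the work surface. World frame = base frame: x ahead of the robot, y to its left, z up, the work surface at z = 0. Lengths are in m, angles in rad, forces in N, time in s.
With the tool pointing down it reaches from about 0.425 to 0.925 m from the base axis. Payload 6.8 kg.
Tool frame: the origin (TCP) lies at the very end of the fingers, on their centre line; the grasp point (between the pads) lies 19 mm behind it (r.grip_depth is the distance from the TCP to the grasp point, in m); z points along the fingers, y is the direction in which the jaws open and shut (so a half turn about z gives the same grasp; the last joint's range is limited). The gripper opens to 85 mm and grips with 20 to 120 N. Pads are 22 mm wide; open, the fingers measure 114 mm over their backs; the gripper's body (76 mm by 85 mm) begins 54 mm behind the grasp point. The pads swing forward as they close: fully open they stand 13 mm farther back than shut.
Start: joints at [1.201, 0.477, 0.022, 1.555, -0.011, 1.109, -0.083], TCP at [0.175, -0.652, 0.21] pointing down, gripper open.
Joint ranges: [-2.96, 2.96], [-0.34, 2.1], [-1.41, 1.46], [0.24, 2.44], [-1.37, 4.51], [0.17, 1.92], [-2.96, 2.96]. Speed limits (rad/s): [2.39, 2.39, 3.14, 3.14, 3.14, 3.14, 3.14].

### API

Orientations are given as a rotation vector (axis times angle).
In Python, from bench import r, grab_frame gives the robot as it stands. The module is installed in compiled form; this text tells all that it offers.
- The arm moves only by the tool play_rows, never from a script. Its argument "increments" is a list of rows, each a list of 7 numbers: the shift along the tool's x, y, z in mm, then the turn, a rotation vector about the tool's x, y, z in rad, then the closure in counts, from 0 (fully open) to 255 (shut). In form: [[tx, ty, tz, rx, ry, rz, claw], ...]. A call has 1 to 5 rows; each row shifts and turns the pose as measured when the row begins, along the tool's axes as they then stand; what a row does not reach is not made up. A row lasts 1/10 s, in which the tool goes at most 50 mm and 8.59 degrees, less where a joint would pass 70% of its speed; a pose out of reach is approached as far as the arm can. A call is refused whole if a number of a shift passes 50 or a number of a turn 0.15, either way. A call with a gripper value outside its range is refused whole. The fingers move at their own pace and stop on an object; "force" is the grip in N (left out, the last holds). Time passes only in rows, so rows that do not move let the fingers close. It gives the time, the measured TCP pose, the force and the opening at its end, in the units of the state.
- r.get_obs(): the state, without advancing time (a new reading comes with each control period).
- grab_frame(name): name is "scene" or "top" or "wrist"; returns a dict with "color" (400x640x3 uint8, blue, green, red), "depth" (400x640 float32, m along the optical axis (not along the pixel's ray), 0 where there is no reading), "K" (3x3 intrinsics, pixels), "T" (4x4, takes a point from camera to world coordinates). Camera axes: x right, y up, looking along -z (the intrinsics and any distortion apply to the point x, -y, -z); pixel columns grow to the right and rows downward; lengths in m; the calibration is good to about 2 mm. A picture is of the moment at which its call begins.
- r.hand_in(): hands the job in, once; it reports no verdict.
The state is a dict: "clock": time; "joints": joint angles; "qvel": joint speeds; "tau": joint torques, N m; "tcp_pos": TCP position; "orientation": TCP orientation; "contact_force": force on the tool from outside, world axes, zero at the start; "moment": the same for the moment, N m; "grip_width": finger opening in m.
Only numpy, scipy, OpenCV 4.12 (cv2) and the standard library are available. Lean on these libraries where they do the work, as an engineer would, in place of code of your own. Each camera call takes 0.05 s, during which the arm holds its last target.

### The job

On the indexing fixture, slide the blue-tabbed jaw shut, gently, until it meets resistance and nips the castellated nut against the fixed jaw, press it there for a moment, then let go of it and leave it shut. Then turn the black indexing knob clockwise (seen from above) by feel, counting the detent clicks to the third stop and not running on to the fourth, and finish while still gripping the knob there: do not let go of it. Leave the other things on the counter alone.

Things in the scene. Friction and masses are not known exactly. Their poses are not given: they have to be found in the camera images.
- indexer: Grey fixed indexing fixture, base 180 x 300 x 14 mm, origin under its centre, z up. In its frame the knob axis is at (0, -75) mm and the round aluminium dividing plate (radius 70 mm, top 34 mm above the counter) has its axis at (0, +70) mm. A thin steel post with a brass guide tube (top 60 mm above the counter) stands beside the plate at (-76, +26) mm.
- jaw_tab (a point): Sliding jaw on the dividing plate: steel block 44 (x) x 24 (y) x 14 (z) mm under an upright blue tab 16 (x) x 18 (y) mm. Origin on the tab's middle line, 76 mm above the counter, a good height to grip; the tab reaches from 48 to 94 mm above the counter. The jaw shuts towards its own -y; pinch the tab across its x (16 mm). It turns with the plate.
- slide_jaw (a joint): Closing travel of the jaw in m: 0 fully open (60 mm between the jaws), growing as it shuts; 0.030 with the nut nipped; it slides with about 2 N of friction and stays where left. Past 0.030 the jaw is blocked by the rigid nut; a push of about 5 to 15 N on the tab nips it well.
- castle_nut: Loose steel castellated (slotted) hexagon nut, 30 mm across flats, 24 mm high, lying flat on the dividing plate between the fixed jaw and the sliding jaw; origin at the centre of its underside. It slides on the plate as the jaw pushes it up to 7 mm to the fixed jaw.
- plate_center (a point): Point on the dividing plate's axis at its top face; the nipped nut stands centred on it. The fixed jaw's face is 15 mm to -y of it.
- knob_grip (a point): Upright black grip bar of the indexing knob, 52 (x) x 14 (y) x 42 (z) mm, origin at its centre on the knob's vertical axis, 77 mm above the counter, a good height to grip (below it a disc of 30 mm radius whose top is 57 mm above the counter). x runs along the bar to the end with the white pointer line; pinch it across its y (14 mm). It turns with the knob.
- index_knob (a joint): Angle of the knob in rad, clockwise from above positive. 0 at the home stop where it starts (pointer along the fixture's +x); detent stops every 20 degrees (0.349 rad), marked by white lines on the housing, the third at 1.047; five stops beyond home. Turning over a crest takes about 0.1 N m, then it pulls itself into the next stop. The dividing plate, jaw and nut turn by the same angle in the same direction.
- turnbuckle_a: Zinc-plated turnbuckle body, 105 mm long, lying on the drawer slide; leave alone.
- turnbuckle_b: Second zinc-plated turnbuckle body, 105 mm long, lying on the drawer slide; leave alone.
- rivet_fan: Pale aluminium rivet spacing fan (flat lattice of strips, about 165 x 65 x 8 mm) lying on the counter; leave alone.
- bin: Open beige bakelite bin, 110 x 150 x 60 mm; leave alone.
- spare_nut: A second castellated nut of the same size lying on the counter away from the fixture; leave alone.
- pin_box: Clear box with an orange lid, 72 x 102 x 34 mm; leave alone.
There are look-alikes about, which are no part of the job. What is shaped like the castle_nut but orange or turquoise is not meant.

How it is judged:
On the way, in this order (a step that is already met when the one before it is completed fails the run):
1. the jaw is shut on the nut with at least 2 N, the knob still at home (contact force between slide_jaw and castle_nut above 2 N and value of joint slide_jaw above 0.0285 m and value of joint index_knob below 0.17 rad), for 0.1 s.
2. the knob is gripped at the third stop (value of joint index_knob between 0.927 and 1.167 rad and contact force between the fingers and index_knob above 2 N), for 0.2 s.
At the end, for the whole second after the job is handed in: The knob rests within 0.12 rad of its third stop (1.047 rad) moving less than 0.1 rad/s, with the fingers still gripping it with more than 2 N, the jaw is still shut on the nut (travel over 28.5 mm), and the nut lies flat between the jaws within 5 mm of the plate's axis (all of step 2 and velocity of joint index_knob between -0.1 and 0.1 rad/s and value of joint slide_jaw above 0.0285 m and horizontal distance between castle_nut and plate_center below 0.005 m and angle between castle_nut's own z axis and vertical below 0.1 rad); the arm keeps its last pose, push and grip.
It fails at once if the knob ran past the third stop (value of joint index_knob above 1.26 rad).
It fails at once if the nut was squeezed with more than 50 N (contact force between slide_jaw and castle_nut above 50 N).
It fails at once if a bystander was moved by more than 30 mm (distance of any of turnbuckle_a, turnbuckle_b, rivet_fan, bin, spare_nut, pin_box from where it was at the start of the episode above 0.03 m).
It also fails if it takes over 50 s, if anything falls off the work surface, if the arm or the gripper's body presses on something with over 40 N, if the wrist force passes 120 N, or if a joint passes its speed limit or range.

## Working session

There is one attempt and no reset: what is moved stays moved. The work goes in short steps, Python scripts to look and compute and a tool call to move; the robot and the scene stay as the last step left them, time stands still between calls to the robot, and variables do not carry over. Pictures are saved under pics/ and viewed, and the job is handed in when it is done.

Besides the shell and the picture viewer there is one more tool, called after ">>>" in YAML: its name, and indented under it one key for each argument. play_rows: Moves the arm, as the interface text tells. Its arguments: {"type":"object","properties":{"increments":{"type":"array","items":{"type":"array","items":{"type":"number"}}},"force":{"type":"number"}},"required":["increments"]}

```bash
mkdir -p pics; python3 - <<'E'
from bench import r, grab_frame
import cv2,numpy as np
o=r.get_obs();print({k:np.round(v,3) for k,v in o.items()})
for n in("scene","top","wrist"):
    f=grab_frame(n);cv2.imwrite(f"pics/{n}0.png",f["color"]);print(n,np.round(f["K"],1).tolist(),np.round(f["T"],3).tolist());np.savez(f"{n}0.npz",**f)
E
```

```text
{'clock': np.float64(0.0), 'joints': array([ 1.201,  0.478,  0.022,  1.556, -0.011,  1.109, -0.083]), 'qvel': array([ 0.002,  0.001, -0.001,  0.   , -0.   ,  0.   ,  0.   ]), 'tau': array([ 1.0000e-03, -5.9643e+01,  1.6080e+00, -2.8119e+01,  1.2000e-02,
        9.0000e-03, -0.0000e+00]), 'tcp_pos': array([ 0.175, -0.651,  0.209]), 'orientation': array([-3.113e+00, -4.100e-01,  1.000e-03]), 'contact_force': array([ 1.06 , -1.574,  0.295]), 'moment': array([0.018, 0.025, 0.037]), 'grip_width': np.float64(0.085)}
scene [[383.2, 0.0, 320.4], [0.0, 383.2, 198.3], [0.0, 0.0, 1.0]] [[0.077, -0.702, 0.708, 1.324], [0.997, 0.067, -0.041, -0.046], [-0.019, 0.709, 0.705, 0.8], [0.0, 0.0, 0.0, 1.0]]
top [[463.2, 0.0, 316.9], [0.0, 463.2, 194.5], [0.0, 0.0, 1.0]] [[-0.004, 0.996, -0.094, 0.471], [-1.0, -0.004, 0.005, 0.002], [0.005, 0.094, 0.996, 1.418], [0.0, 0.0, 0.0, 1.0]]
wrist [[331.1, 0.0, 318.3], [0.0, 331.1, 197.9], [0.0, 0.0, 1.0]] [[0.258, 0.928, 0.269, 0.242], [-0.966, 0.248, 0.071, -0.633], [-0.001, -0.278, 0.961, 0.373], [0.0, 0.0, 0.0, 1.0]]
```

View pics/top0.png

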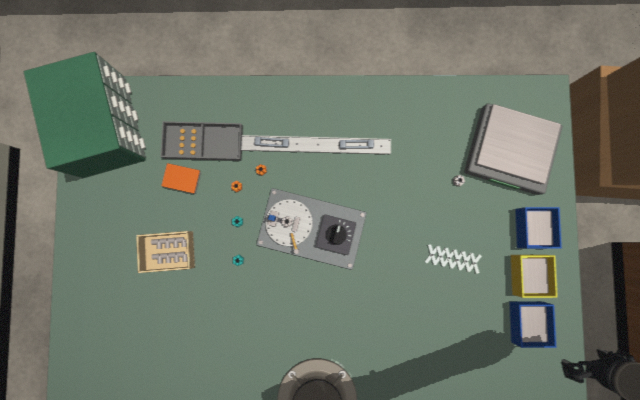

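View pics/scene0.png

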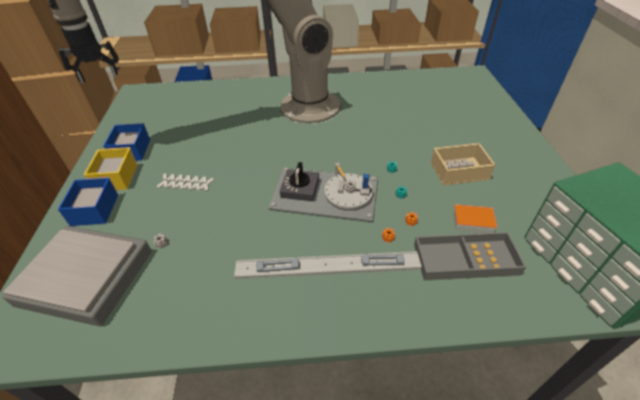

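```bash
cat > h.py <<'E'
import numpy as np,cv2
from bench import r, grab_frame
def ray(f,u,v):
    p=cv2.undistortPoints(np.array([[[u,v]]],float),f["K"],None)[0,0]
    d=f["T"][:3,:3]@np.array([p[0],-p[1],-1]);return f["T"][:3,3],d
def onz(f,u,v,z):
    o,d=ray(f,u,v);return o+d*(z-o[2])/d[2]
def cloud(f):
    h,w=f["depth"].shape;uu,vv=np.meshgrid(np.arange(w),np.arange(h))
    K=f["K"];D=f["depth"]
    P=np.stack([(uu-K[0,2])/K[0,0]*D,-(vv-K[1,2])/K[1,1]*D,-D],-1)
    return P@f["T"][:3,:3].T+f["T"][:3,3]
def state():
    o=r.get_obs()
    from scipy.spatial.transform import Rotation as R
    return o,R.from_rotvec(o["orientation"]).as_matrix()
E
```

```text
(no output)
```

The fixture lies around (312,229) in the top view, with the plate at (289,222), the knob at (338,233) and the blue tab near (271,218). Next I measure them.

```bash
python3 - <<'E'
from h import *
f=dict(np.load("top0.npz"));img=f["color"]
c=img[175:285,240:385];cv2.imwrite("pics/topc0.png",cv2.resize(c,None,fx=5,fy=5,interpolation=cv2.INTER_CUBIC))
P=cloud(f)
hsv=cv2.cvtColor(img,cv2.COLOR_BGR2HSV)
m=cv2.inRange(hsv,(105,120,40),(130,255,255));m[:, :240]=0;m[:,385:]=0;m[:175]=0;m[285:]=0
ys,xs=np.nonzero(m);print("blue",len(xs),xs.mean(),ys.mean());q=P[ys,xs];print(np.round(q[np.argsort(q[:,2])][::6],3))
reg=P[180:280,245:380]
base=(reg[...,2]>0.009)&(reg[...,2]<0.02);pl=(reg[...,2]>0.03)&(reg[...,2]<0.037)
fx=(reg[...,2]>0.008)
mask=fx.astype(np.uint8)*255
mask=cv2.morphologyEx(mask,cv2.MORPH_OPEN,np.ones((3,3)))
cs,_=cv2.findContours(mask,cv2.RETR_EXTERNAL,cv2.CHAIN_APPROX_NONE);cc=max(cs,key=cv2.contourArea)
rc=cv2.minAreaRect(cc);print(rc);b=cv2.boxPoints(rc)+[245,180];
for u,v in b:print((u,v),np.round(onz(f,u,v,.014),4))
kn=(reg[...,2]>0.085);q=reg[kn];print(len(q));print(np.round(q[::3],3))
E
```

```text
blue 29 271.37931034482756 217.51724137931035
[[0.527 0.119 0.085]
 [0.538 0.13  0.091]
 [0.532 0.132 0.093]
 [0.538 0.126 0.095]
 [0.526 0.126 0.097]]
((65.9640121459961, 48.3621711730957), (99.22901916503906, 59.54847717285156), 14.420774459838867)
(np.float64(255.4977035522461), np.float64(244.8422622680664)) [0.4519 0.1803 0.014 ]
(np.float64(270.32772064208984), np.float64(187.16998100280762)) [0.6265 0.1366 0.014 ]
(np.float64(366.4303207397461), np.float64(211.882080078125)) [ 0.55   -0.1555  0.014 ]
(np.float64(351.60030364990234), np.float64(269.55435943603516)) [ 0.377  -0.1085  0.014 ]
185
[[ 0.471  0.002  1.418]
 [ 0.471  0.002  1.418]
 [ 0.471  0.002  1.418]
 [ 0.471  0.002  1.418]
 [ 0.471  0.002  1.418]
 [ 0.471  0.002  1.418]
 [ 0.471  0.002  1.418]
 [ 0.471  0.002  1.418]
 [ 0.538  0.132  0.096]
 [ 0.538  0.124  0.096]
 [ 0.535  0.129  0.095]
 [ 0.535  0.121  0.095]
 [ 0.532  0.132  0.093]
 [ 0.532  0.124  0.086]
 [ 0.471  0.002  1.418]
 [ 0.529  0.129  0.095]
 [ 0.529  0.121  0.09 ]
 [ 0.526  0.133  0.09 ]
 [ 0.526  0.124  0.089]
 [ 0.523  0.123  0.097]
 [ 0.471  0.
[... 296 characters left out ...]
95]
 [ 0.491 -0.067  0.099]
 [ 0.488 -0.062  0.098]
 [ 0.471  0.002  1.418]
 [ 0.485 -0.059  0.1  ]
 [ 0.485 -0.067  0.097]
 [ 0.483 -0.059  0.098]
 [ 0.471  0.002  1.418]
 [ 0.48  -0.059  0.098]
 [ 0.471  0.002  1.418]
 [ 0.477 -0.059  0.096]
 [ 0.474 -0.05   0.097]
 [ 0.474 -0.059  0.098]
 [ 0.471  0.002  1.418]
 [ 0.471 -0.056  0.099]
 [ 0.469 -0.05   0.096]
 [ 0.469 -0.059  0.095]
 [ 0.466 -0.053  0.098]
 [ 0.466 -0.061  0.098]
 [ 0.463 -0.053  0.098]
 [ 0.463 -0.061  0.097]
 [ 0.46  -0.053  0.094]
 [ 0.471  0.002  1.418]
 [ 0.471  0.002  1.418]
 [ 0.471  0.002  1.418]
 [ 0.471  0.002  1.418]
 [ 0.471  0.002  1.418]
 [ 0.471  0.002  1.418]
 [ 0.471  0.002  1.418]
 [ 0.471  0.002  1.418]]
```

View pics/topc0.png

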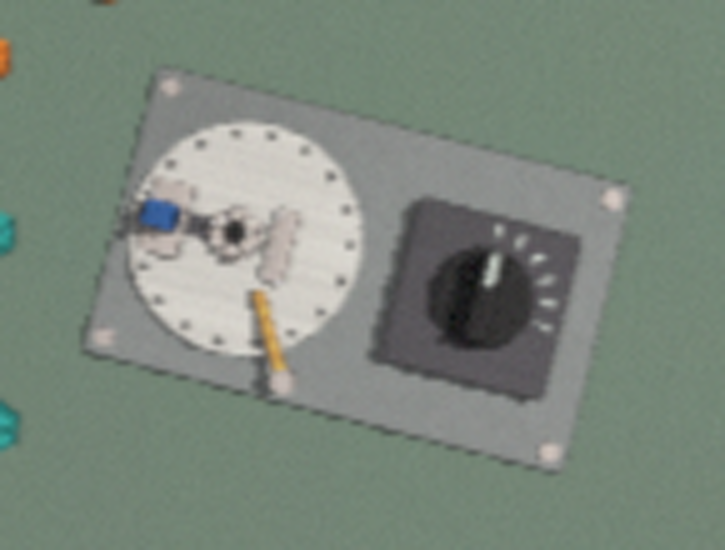

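```bash
cat >> h.py <<'E'
def plan(target,yaw,n,rot=.145,step=48):
    """rows: tool-axis shifts (mm) and turns to go straight to target with tool x at yaw, pointing down"""
    from scipy.spatial.transform import Rotation as R
    o,M=state();p=o["tcp_pos"].copy();T=np.array(target)
    c,s=np.cos(yaw),np.sin(yaw);G=np.array([[c,s,0],[s,-c,0],[0,0,-1.]])
    print("clock",round(float(o["clock"]),2),"tcp",np.round(p,4),"togo mm",np.round((T-p)*1e3,1),"yaw",round(float(np.arctan2(M[1,0],M[0,0])),3),"rotvec togo(tool)",np.round(R.from_matrix(M.T@G).as_rotvec(),3),"F",np.round(o["contact_force"],1),"w",round(float(o["grip_width"]),4),"j7",round(float(o["joints"][6]),2))
    for i in range(n):
        d=T-p;L=np.linalg.norm(d);d=d*min(1,step*1e-3/max(L,1e-9))
        w=R.from_matrix(M.T@G).as_rotvec();a=np.linalg.norm(w);w=w*min(1,rot/max(a,1e-9))
        print(np.round(M.T@d*1e3,1).tolist(),np.round(w,3).tolist())
        p=p+d;M=M@R.from_rotvec(w).as_matrix()
E
python3 -c "
from h import *
plan([.40,-.30,.24],1.3154,8)"
```

```text
clock 0.15 tcp [ 0.1745 -0.6515  0.209 ] togo mm [225.5 351.5  31. ] yaw 0.262 rotvec togo(tool) [-1.000e-03 -1.000e-03 -1.054e+00] F [-0.6  0.2 -0.1] w 0.0853 j7 -0.08
[35.4, -32.2, -3.5] [-0.0, -0.0, -0.145]
[39.7, -26.8, -3.5] [-0.0, -0.0, -0.145]
[43.1, -20.8, -3.5] [-0.0, -0.0, -0.145]
[45.7, -14.3, -3.5] [-0.0, -0.0, -0.145]
[47.3, -7.6, -3.5] [-0.0, -0.0, -0.145]
[47.9, -0.7, -3.5] [-0.0, -0.0, -0.145]
[47.5, 6.3, -3.5] [-0.0, -0.0, -0.145]
[46.1, 13.1, -3.5] [-0.0, -0.0, -0.039]
```

>>> play_rows:
  increments:
    - [35,-32,-3,0,0,-0.145,0]
    - [40,-27,-3,0,0,-0.145,0]
    - [43,-21,-3,0,0,-0.145,0]
    - [46,-14,-3,0,0,-0.145,0]
    - [47,-8,-3,0,0,-0.145,0]

```text
clock: 0.65
tcp_pos: [0.2989, -0.4478, 0.221]
orientation: [-2.755, -1.503, 0.008]
contact_force: [1.0, 0.4, 0.4]
grip_width: 0.0854
```

```bash
python3 -c "
from h import *
plan([.47,-.1,.26],1.3154,6)"
```

```text
clock 0.65 tcp [ 0.2989 -0.4478  0.221 ] togo mm [171.1 347.8  39. ] yaw 0.999 rotvec togo(tool) [-0.006  0.002 -0.316] F [1.  0.4 0.4] w 0.0854 j7 0.23
[47.4, -5.5, -4.9] [-0.003, 0.001, -0.145]
[47.7, 1.4, -4.9] [-0.003, 0.001, -0.145]
[47.0, 8.3, -4.8] [-0.001, 0.0, -0.027]
[46.8, 9.6, -4.8] [-0.0, -0.0, 0.0]
[46.8, 9.6, -4.8] [-0.0, 0.0, 0.0]
[46.8, 9.6, -4.8] [-0.0, 0.0, 0.0]
```

>>> play_rows:
  increments:
    - [47,-5,-5,0,0,-0.145,0]
    - [48,1,-5,0,0,-0.145,0]
    - [47,8,-5,0,0,-0.02,0]
    - [47,10,-5,0,0,0,0]
    - [47,10,-5,0,0,0,0]

```text
clock: 1.15
tcp_pos: [0.4055, -0.2239, 0.2458]
orientation: [-2.474, -1.928, 0.008]
contact_force: [0.9, 0.3, 0.2]
grip_width: 0.0852
```

```bash
python3 -c "
from h import *
plan([.50,-.04,.26],1.3154,5)"
```

```text
clock 1.15 tcp [ 0.4055 -0.2239  0.2458] togo mm [ 94.5 183.9  14.2] yaw 1.324 rotvec togo(tool) [-0.007  0.002  0.009] F [0.9 0.3 0.2] w 0.0852 j7 0.06
[46.6, 10.8, -3.4] [-0.007, 0.002, 0.009]
[46.7, 10.4, -3.3] [0.0, -0.0, 0.0]
[46.7, 10.4, -3.3] [-0.0, 0.0, 0.0]
[46.7, 10.4, -3.3] [0.0, 0.0, 0.0]
[14.9, 3.3, -1.0] [0.0, 0.0, 0.0]
```

>>> play_rows:
  increments:
    - [47,11,-3,-0.007,0.002,0.01,0]
    - [47,10,-3,0,0,0,0]
    - [47,10,-3,0,0,0,0]
    - [47,10,-3,0,0,0,0]
    - [0,0,0,0,0,0,0]

```text
clock: 1.65
tcp_pos: [0.4962, -0.0379, 0.2597]
orientation: [2.478, 1.928, 0.008]
contact_force: [-0.4, -1.0, -0.5]
grip_width: 0.0854
```

```bash
python3 - <<'E'
from h import *
f=grab_frame("wrist");np.savez("w1.npz",**f);cv2.imwrite("pics/w1.png",f["color"])
plan([.532,.1265,.15],1.3154,6)
E
```

```text
clock 1.7 tcp [ 0.4949 -0.0413  0.2591] togo mm [  37.1  167.8 -109.1] yaw 1.319 rotvec togo(tool) [ 0.003 -0.     0.004] F [1.1 0.2 0.1] w 0.0855 j7 -0.4
[40.5, -1.4, 25.7] [0.003, -0.0, 0.004]
[40.5, -1.5, 25.7] [0.0, -0.0, -0.0]
[40.5, -1.5, 25.7] [0.0, 0.0, -0.0]
[40.5, -1.5, 25.7] [0.0, 0.0, -0.0]
[9.8, -0.4, 6.2] [0.0, 0.0, -0.0]
[0.0, 0.0, 0.0] [0.0, 0.0, -0.0]
```

View pics/w1.png

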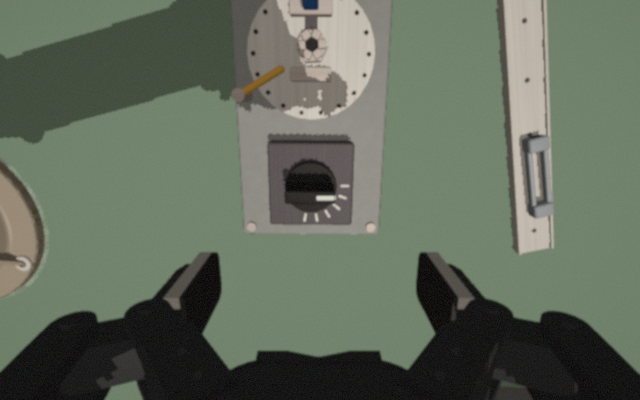

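The wrist view shows the knob at (311,188), the nut at (312,45) and the tab at (311,3). I'll check the knob and fixture from this view.

```bash
python3 - <<'E'
from h import *
f=dict(np.load("w1.npz"));P=cloud(f);ok=f["depth"]>0
X=P[...,0];Y=P[...,1];Z=P[...,2]
near=ok&(np.hypot(X-.4825,Y+.0594)<.06)
q=P[near&(Z>.085)&(Z<.11)];print("bar",len(q),q.mean(0) if len(q) else 0)
r_=cv2.minAreaRect((q[:,:2]*1000).astype(np.float32));print(r_)
q=P[near&(Z>.054)&(Z<.06)];print("disc",len(q),cv2.minEnclosingCircle((q[:,:2]*1000).astype(np.float32)))
pl=ok&(np.hypot(X-.519,Y-.081)<.1)&(Z>.029)&(Z<.039);m=pl.astype(np.uint8)
q=P[pl];print("plate",len(q),np.median(q[:,2]),cv2.minEnclosingCircle((q[:,:2]*1000).astype(np.float32)))
b=ok&(Z>.009)&(Z<.018)&(np.hypot(X-.5,Y)<.25);q=P[b];print("base",cv2.minAreaRect((q[:,:2]*1000).astype(np.float32)))
nut=ok&(np.hypot(X-.519,Y-.081)<.03)&(Z>.052)&(Z<.064);q=P[nut];print("nut",len(q),q.mean(0))
# base bottom edge corners, rivets at (251,227),(371,227)
for u,v in((251,227),(371,227)):print(onz(f,u,v,.016))
E
```

```text
bar 785 [ 0.48254474 -0.05600964  0.096506  ]
((482.2439880371094, -57.39937973022461), (14.87491226196289, 51.86821365356445), 75.8210220336914)
disc 1051 ((481.9476623535156, -57.301422119140625), 29.849781036376953)
plate 10378 0.033607886941555726 ((514.07958984375, 64.29234313964844), 84.11622619628906)
base ((576.6288452148438, -15.571182250976562), (276.87054443359375, 343.65081787109375), 75.7191162109375)
nut 454 [0.52084809 0.0879532  0.05717427]
[ 0.38925352 -0.09990262  0.016     ]
[ 0.54205181 -0.13901424  0.016     ]
```

>>> play_rows:
  increments:
    - [41,-1,20,0,0,0.004,0]
    - [41,-1,20,0,0,0,0]
    - [41,-1,20,0,0,0,0]
    - [41,-1,20,0,0,0,0]
    - [0,0,0,0,0,0,0]

```text
clock: 2.2
tcp_pos: [0.5348, 0.1132, 0.175]
orientation: [2.495, 1.899, -0.002]
contact_force: [-0.6, -0.2, -0.6]
grip_width: 0.0852
```

```bash
python3 - <<'E'
from h import *
f=grab_frame("wrist");np.savez("w2.npz",**f);cv2.imwrite("pics/w2.png",f["color"])
img=f["color"];P=cloud(f)
m=cv2.inRange(cv2.cvtColor(img,cv2.COLOR_BGR2HSV),(105,120,30),(130,255,255))
n,l,s,c=cv2.connectedComponentsWithStats(m);print(s[1:],c[1:])
q=P[(m>0)&(P[...,2]>.088)&(P[...,2]<.1)&(np.hypot(P[...,0]-.53,P[...,1]-.125)<.04)];print(len(q),q.mean(0) if len(q) else 0)
if len(q):print(cv2.minAreaRect((q[:,:2]*1000).astype(np.float32)))
f=dict(np.load("top0.npz"));print(onz(f,271.4,217.5,.094))
plan([.531,.1265,.15],1.321,3)
E
```

```text
[[299 160  19  31 528]] [[307.83143939 175.44886364]]
424 [0.5302349  0.12966248 0.09346902]
((530.2018432617188, 129.09866333007812), (18.068544387817383, 13.76179027557373), 74.95663452148438)
[0.53046496 0.12539022 0.094     ]
clock 2.25 tcp [0.5352 0.11   0.1757] togo mm [ -4.2  16.5 -25.7] yaw 1.298 rotvec togo(tool) [ 0.005  0.007 -0.023] F [ 0.5 -0.5  0.6] w 0.0852 j7 -0.84
[15.0, -8.6, 25.6] [0.005, 0.007, -0.023]
[0.0, 0.0, 0.0] [0.0, 0.0, -0.0]
[0.0, 0.0, 0.0] [0.0, 0.0, 0.0]
```

View pics/w2.png

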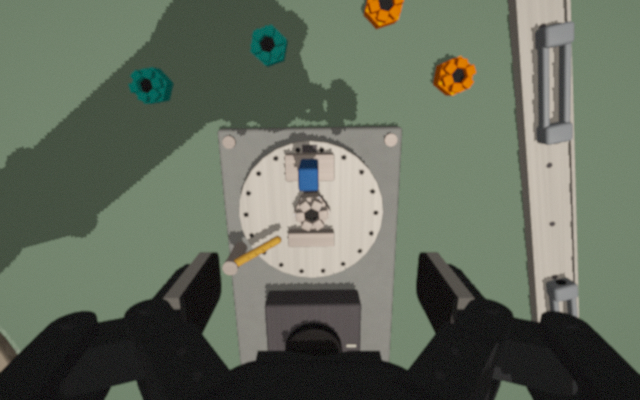

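The tab top is at (308,175) in the wrist view, which gives (0.530, 0.128) with a height of 0.093. That agrees with the top view within 3 mm, so I'm descending around it.

```bash
python3 - <<'E'
from h import *
plan([.5305,.1275,.062],1.321,5,step=40)
E
```

```text
clock 2.25 tcp [0.5352 0.11   0.1757] togo mm [  -4.7   17.5 -113.7] yaw 1.298 rotvec togo(tool) [ 0.005  0.007 -0.023] F [ 0.5 -0.5  0.6] w 0.0852 j7 -0.84
[5.7, -3.4, 39.4] [0.005, 0.007, -0.023]
[5.5, -3.1, 39.5] [0.0, 0.0, -0.0]
[4.8, -2.7, 34.7] [0.0, 0.0, 0.0]
[0.0, 0.0, 0.0] [0.0, -0.0, 0.0]
[0.0, 0.0, 0.0] [0.0, -0.0, 0.0]
```

>>> play_rows:
  increments:
    - [10,-5,10,0.005,0.007,-0.023,0]
    - [5,-3,20,0,0,0,0]
    - [0,0,25,0,0,0,0]
    - [0,0,20,0,0,0,0]
    - [0,0,0,0,0,0,0]

```text
clock: 2.75
tcp_pos: [0.532, 0.118, 0.098]
orientation: [2.485, 1.917, -0.001]
contact_force: [-1.1, -0.3, -0.2]
grip_width: 0.0856
```

```bash
python3 - <<'E'
from h import *
plan([.5305,.1275,.062],1.321,2,step=40)
f=grab_frame("wrist");cv2.imwrite("pics/w3.png",f["color"])
E
```

```text
clock 2.75 tcp [0.532 0.118 0.098] togo mm [ -1.5   9.5 -36. ] yaw 1.314 rotvec togo(tool) [ 0.002  0.003 -0.007] F [-1.1 -0.3 -0.2] w 0.0856 j7 -0.91
[8.9, -3.9, 36.0] [0.002, 0.003, -0.007]
[0.0, 0.0, 0.0] [-0.0, -0.0, 0.0]
```

View pics/w3.png

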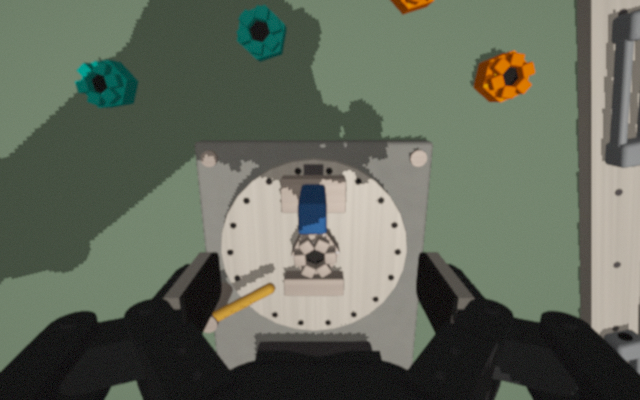

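The tab at (312,205) sits between the fingers, so I continue down.

>>> play_rows:
  increments:
    - [9,-4,15,0.002,0.003,-0.007,0]
    - [0,0,15,0,0,0,0]
    - [0,0,8,0,0,0,0]
    - [0,0,0,0,0,0,0]
    - [0,0,0,0,0,0,0]

```text
clock: 3.3
tcp_pos: [0.5333, 0.1274, 0.061]
orientation: [2.48, 1.923, 0.009]
contact_force: [0.3, 0.2, 0.3]
grip_width: 0.0854
```

```bash
python3 - <<'E'
from h import *
plan([.5305,.1275,.062],1.321,2,step=40)
E
```

```text
clock 3.3 tcp [0.5333 0.1274 0.061 ] togo mm [-2.8  0.1  1. ] yaw 1.319 rotvec togo(tool) [ 0.006 -0.003 -0.002] F [0.3 0.2 0.3] w 0.0854 j7 -0.96
[-0.6, -2.8, -1.0] [0.006, -0.003, -0.002]
[0.0, 0.0, 0.0] [0.0, 0.0, 0.0]
```

>>> play_rows:
  increments:
    - [0,-3,0,0,0,0,120]
    - [0,0,0,0,0,0,160]
    - [0,0,0,0,0,0,190]
    - [0,0,0,0,0,0,230]
    - [0,0,0,0,0,0,230]
  force: 20

```text
clock: 3.8
tcp_pos: [0.5313, 0.1285, 0.0626]
orientation: [2.479, 1.922, 0.013]
contact_force: [0.3, -1.6, -1.1]
grip_width: 0.0152
```

>>> play_rows:
  increments:
    - [0,0,0,0,0,0,230]
    - [0,0,0,0,0,0,230]

```text
clock: 4.0
tcp_pos: [0.5313, 0.1285, 0.0626]
orientation: [2.479, 1.922, 0.013]
contact_force: [0.8, -0.6, -0.2]
grip_width: 0.0152
```

```bash
python3 - <<'E'
from h import *
plan([.5305,.1275,.062],1.321,1,step=40)
f=grab_frame("wrist");cv2.imwrite("pics/w4.png",f["color"])
E
```

```text
clock 4.0 tcp [0.5313 0.1285 0.0626] togo mm [-0.8 -1.  -0.6] yaw 1.319 rotvec togo(tool) [ 0.009 -0.004 -0.002] F [ 0.8 -0.6 -0.2] w 0.0152 j7 -0.96
[-1.2, -0.5, 0.6] [0.009, -0.004, -0.002]
```

View pics/w4.png

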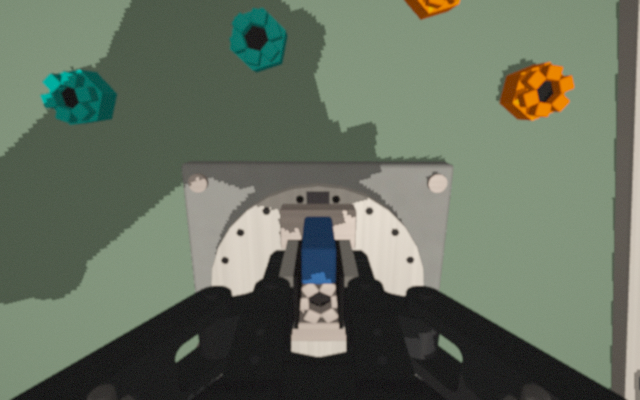

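The tab at (318,250) is gripped, width 15 mm. Now I slide it shut in small steps along tool −x.

>>> play_rows:
  increments:
    - [-4,0,0,0,0,0,230]
    - [-4,0,0,0,0,0,230]
    - [-4,0,0,0,0,0,230]

```text
clock: 4.35
tcp_pos: [0.5286, 0.1183, 0.0626]
orientation: [2.479, 1.925, 0.017]
contact_force: [1.0, 1.9, -1.0]
grip_width: 0.0151
```

```bash
python3 - <<'E'
from h import *
plan([.5238,.107,.062],1.321,1,step=40)
E
```

```text
clock 4.35 tcp [0.5286 0.1183 0.0626] togo mm [ -4.8 -11.3  -0.6] yaw 1.321 rotvec togo(tool) [ 0.009 -0.007 -0.   ] F [ 1.   1.9 -1. ] w 0.0151 j7 -0.94
[-12.1, -1.9, 0.5] [0.009, -0.007, -0.0]
```

>>> play_rows:
  increments:
    - [-3,0,0,0,0,0,230]
    - [-3,0,0,0,0,0,230]

```text
clock: 4.55
tcp_pos: [0.527, 0.112, 0.0626]
orientation: [2.479, 1.925, 0.018]
contact_force: [0.7, 2.8, -1.7]
grip_width: 0.0154
```

>>> play_rows:
  increments:
    - [-2,0,0,0,0,0,230]

```text
clock: 4.65
tcp_pos: [0.5264, 0.1098, 0.0626]
orientation: [2.479, 1.925, 0.018]
contact_force: [1.4, 1.9, -1.1]
grip_width: 0.0152
```

>>> play_rows:
  increments:
    - [-2,0,0,0,0,0,230]

```text
clock: 4.75
tcp_pos: [0.5261, 0.1085, 0.0627]
orientation: [2.48, 1.926, 0.021]
contact_force: [3.0, 8.6, -6.9]
grip_width: 0.0153
```

>>> play_rows:
  increments:
    - [-2,0,0,0,0,0,230]

```text
clock: 4.85
tcp_pos: [0.5261, 0.1086, 0.0627]
orientation: [2.48, 1.928, 0.026]
contact_force: [3.2, 9.9, -8.7]
grip_width: 0.0153
```

>>> play_rows:
  increments:
    - [-2,0,0,0,0,0,230]

```text
clock: 4.95
tcp_pos: [0.5261, 0.1087, 0.0627]
orientation: [-2.478, -1.929, -0.031]
contact_force: [3.8, 7.6, -8.1]
grip_width: 0.0155
```

>>> play_rows:
  increments:
    - [-3,0,0,0,0,0,230]
    - [-3,0,0,0,0,0,230]
    - [-3,0,0,0,0,0,230]

```text
clock: 5.25
tcp_pos: [0.526, 0.1089, 0.0628]
orientation: [-2.466, -1.933, -0.052]
contact_force: [2.9, 8.9, -7.7]
grip_width: 0.0153
```

```bash
python3 - <<'E'
from h import *
plan([.5238,.107,.062],1.321,1,step=40)
f=grab_frame("wrist");cv2.imwrite("pics/w5.png",f["color"])
E
```

```text
clock 5.25 tcp [0.526  0.1089 0.0628] togo mm [-2.2 -1.9 -0.8] yaw 1.33 rotvec togo(tool) [ 0.014 -0.031  0.008] F [ 2.9  8.9 -7.7] w 0.0153 j7 -0.9
[-2.4, -1.7, 0.7] [0.014, -0.031, 0.008]
```

View pics/w5.png

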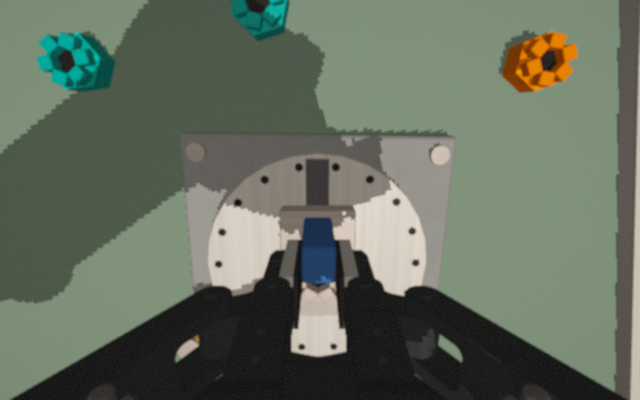

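The jaw has stopped about 27.6 mm from the plate axis, where 27 mm is expected with the nut nipped, and I felt a push of about 9 N. Now I relax, open and rise.

>>> play_rows:
  increments:
    - [0,0,0,0,0,0,230]
    - [0,0,0,0,0,0,190]
    - [0,0,0,0,0,0,120]
    - [0,0,0,0,0,0,60]
    - [0,0,-20,0,0,0,60]

```text
clock: 5.8
tcp_pos: [0.5231, 0.1054, 0.0808]
orientation: [-2.467, -1.931, -0.041]
contact_force: [0.1, -0.4, 0.4]
grip_width: 0.0644
```

```bash
python3 - <<'E'
from h import *
plan([.526,.1085,.14],1.321,3,step=40)
E
```

```text
clock 5.8 tcp [0.5231 0.1054 0.0808] togo mm [ 2.9  3.1 59.2] yaw 1.329 rotvec togo(tool) [ 0.009 -0.026  0.007] F [ 0.1 -0.4  0.4] w 0.0644 j7 -0.87
[3.5, 1.7, -39.8] [0.009, -0.026, 0.007]
[1.2, 0.7, -19.4] [-0.0, 0.0, -0.0]
[0.0, 0.0, 0.0] [0.0, -0.0, -0.0]
```

>>> play_rows:
  increments:
    - [0,0,-40,0.009,-0.026,0.007,0]
    - [0,0,-40,0,0,0,0]
    - [0,0,-20,0,0,0,0]
    - [0,0,0,0,0,0,0]

```text
clock: 6.2
tcp_pos: [0.5223, 0.1028, 0.1858]
orientation: [2.481, 1.924, -0.004]
contact_force: [0.2, -0.4, 0.0]
grip_width: 0.0853
```

```bash
python3 - <<'E'
from h import *
f=grab_frame("wrist");cv2.imwrite("pics/w6.png",f["color"])
plan([.482,-.058,.17],1.321+1.5708,14,step=20)
E
```

```text
clock 6.25 tcp [0.5218 0.1024 0.1846] togo mm [ -39.8 -160.4  -14.6] yaw 1.319 rotvec togo(tool) [-0.004  0.002 -1.573] F [ 0.2  0.8 -0.1] w 0.0852 j7 -0.79
[-19.9, 0.2, 1.8] [-0.0, 0.0, -0.145]
[-19.7, -2.7, 1.8] [-0.0, 0.0, -0.145]
[-19.1, -5.5, 1.8] [-0.0, 0.0, -0.145]
[-18.1, -8.2, 1.8] [-0.0, 0.0, -0.145]
[-16.8, -10.8, 1.8] [-0.0, 0.0, -0.145]
[-15.0, -13.1, 1.8] [-0.0, 0.0, -0.145]
[-13.0, -15.1, 1.8] [-0.0, 0.0, -0.145]
[-10.7, -16.8, 1.8] [-0.0, 0.0, -0.145]
[-2.4, -5.4, 0.5] [-0.0, 0.0, -0.145]
[0.0, 0.0, 0.0] [-0.0, 0.0, -0.145]
[0.0, 0.0, 0.0] [-0.0, 0.0, -0.123]
[0.0, 0.0, 0.0] [0.0, -0.0, 0.0]
[0.0, 0.0, 0.0] [0.0, 0.0, -0.0]
[0.0, 0.0, 0.0] [0.0, 0.0, -0.0]
```

View pics/w6.png

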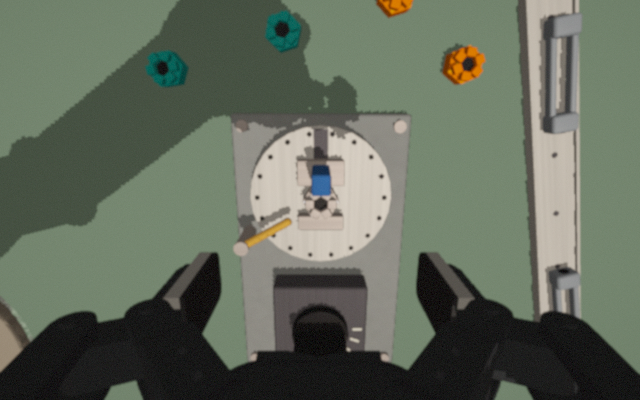

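The jaw (tab at 320,180) is shut on the nut (320,205), which stays against the fixed jaw (320,220). Next is the knob.

>>> play_rows:
  increments:
    - [-20,0,0,0,0,-0.145,0]
    - [-20,-3,0,0,0,-0.145,0]
    - [-19,-6,0,0,0,-0.145,0]
    - [-18,-8,0,0,0,-0.145,0]
    - [-17,-11,0,0,0,-0.145,0]

```text
clock: 6.75
tcp_pos: [0.4929, 0.0037, 0.1791]
orientation: [-1.6, -2.695, 0.013]
contact_force: [0.1, -0.3, 0.1]
grip_width: 0.0852
```

>>> play_rows:
  increments:
    - [-15,-13,0,0,0,-0.145,0]
    - [-13,-15,0,0,0,-0.145,0]
    - [-11,-17,0,0,0,-0.145,0]
    - [-8,-15,0,0,0,-0.145,0]
    - [0,0,0,0,0,-0.145,0]

```text
clock: 7.25
tcp_pos: [0.4707, -0.0798, 0.1717]
orientation: [-0.505, -3.077, 0.012]
contact_force: [-0.7, 0.1, -0.4]
grip_width: 0.0856
```

```bash
python3 - <<'E'
from h import *
plan([.482,-.058,.17],1.321+1.5708,5,step=20)
E
```

```text
clock 7.25 tcp [ 0.4707 -0.0798  0.1717] togo mm [11.3 21.8 -1.7] yaw 2.816 rotvec togo(tool) [-0.011 -0.023 -0.076] F [-0.7  0.1 -0.4] w 0.0856 j7 0.98
[-3.0, 19.7, 1.1] [-0.011, -0.023, -0.076]
[-1.0, 4.4, 0.3] [-0.0, 0.0, 0.0]
[0.0, 0.0, 0.0] [-0.0, -0.0, 0.0]
[0.0, 0.0, 0.0] [0.0, 0.0, 0.0]
[0.0, 0.0, 0.0] [0.0, 0.0, 0.0]
```

>>> play_rows:
  increments:
    - [-3,20,1,-0.011,-0.023,-0.076,0]
    - [0,0,0,0,0,0,0]
    - [0,0,0,0,0,0,0]

```text
clock: 7.55
tcp_pos: [0.4765, -0.0641, 0.1662]
orientation: [-0.389, -3.11, -0.001]
contact_force: [-0.2, -0.9, -0.2]
grip_width: 0.0854
```

```bash
python3 - <<'E'
from h import *
f=grab_frame("wrist");cv2.imwrite("pics/w7.png",f["color"])
P=cloud(f);ok=f["depth"]>0
near=ok&(np.hypot(P[...,0]-.482,P[...,1]+.058)<.04)
q=P[near&(P[...,2]>.085)&(P[...,2]<.11)];print("bar",len(q))
if len(q):print(cv2.minAreaRect((q[:,:2]*1000).astype(np.float32)))
f=grab_frame("top");P=cloud(f);cv2.imwrite("pics/t7.png",cv2.resize(f["color"][175:285,240:385],None,fx=5,fy=5))
plan([.482,-.058,.065],1.321+1.5708,5,step=30)
E
```

```text
bar 1291
((481.48822021484375, -57.339813232421875), (13.739786148071289, 52.91978454589844), 74.87141418457031)
clock 7.65 tcp [ 0.4769 -0.0638  0.1666] togo mm [   5.1    5.8 -101.6] yaw 2.893 rotvec togo(tool) [ 0.    -0.006  0.001] F [-0.   0.1  0.3] w 0.085 j7 1.01
[-1.2, 2.0, 29.9] [0.0, -0.006, 0.001]
[-1.0, 2.0, 29.9] [0.0, 0.0, -0.0]
[-1.0, 2.0, 29.9] [0.0, -0.0, -0.0]
[-0.4, 0.8, 11.9] [-0.0, 0.0, -0.0]
[0.0, 0.0, 0.0] [0.0, -0.0, -0.0]
```

View pics/w7.png

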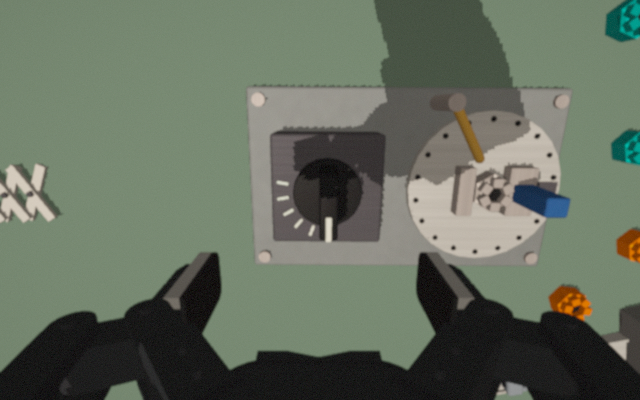

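The bar points at home (pointer at 328,230), with centre (0.4815,-0.0573) consistent across the two wrist views. I'm descending.

>>> play_rows:
  increments:
    - [-2,7,15,0,-0.006,0,0]
    - [0,1,25,0,0,0,0]
    - [0,0,25,0,0,0,0]
    - [0,0,15,0,0,0,0]
    - [0,0,0,0,0,0,0]

```text
clock: 8.15
tcp_pos: [0.4816, -0.0586, 0.0844]
orientation: [0.4, 3.115, -0.004]
contact_force: [-0.1, 0.3, -0.2]
grip_width: 0.0855
```

```bash
python3 - <<'E'
from h import *
plan([.4818,-.0577,.065],1.321+1.5708,2,step=30)
E
```

```text
clock 8.15 tcp [ 0.4816 -0.0586  0.0844] togo mm [  0.2   0.9 -19.4] yaw 2.886 rotvec togo(tool) [-0.002  0.002 -0.006] F [-0.1  0.3 -0.2] w 0.0855 j7 0.86
[0.1, 1.0, 19.4] [-0.002, 0.002, -0.006]
[0.0, 0.0, 0.0] [-0.0, -0.0, -0.0]
```

>>> play_rows:
  increments:
    - [0,1,12,0,0,-0.005,0]
    - [0,0,7,0,0,0,0]
    - [0,0,0,0,0,0,120]
    - [0,0,0,0,0,0,170]
    - [0,0,0,0,0,0,200]
  force: 30

```text
clock: 8.65
tcp_pos: [0.4837, -0.0579, 0.0661]
orientation: [0.393, 3.112, -0.005]
contact_force: [0.2, -0.0, 0.6]
grip_width: 0.0441
```

>>> play_rows:
  increments:
    - [0,0,0,0,0,0,235]
    - [0,0,0,0,0,0,235]
    - [0,0,0,0,0,0,235]
  force: 30

```text
clock: 8.95
tcp_pos: [0.4842, -0.0584, 0.067]
orientation: [0.394, 3.111, -0.006]
contact_force: [-0.3, 0.4, -2.2]
grip_width: 0.0131
```

```bash
python3 - <<'E'
from h import *
plan([.4818,-.0577,.065],1.321+1.5708,2,step=30);print(r.get_obs()["moment"])
E
```

```text
clock 8.95 tcp [ 0.4842 -0.0584  0.067 ] togo mm [-2.4  0.7 -2. ] yaw 2.89 rotvec togo(tool) [-0.003  0.006 -0.002] F [-0.3  0.4 -2.2] w 0.0131 j7 0.83
[2.5, 0.1, 2.0] [-0.003, 0.006, -0.002]
[0.0, 0.0, 0.0] [0.0, -0.0, -0.0]
[ 0.12491141  0.00823093 -0.00999462]
```

Gripped, width 13 mm. Now I turn clockwise (+rz) in small rows, watching yaw and moment.

```bash
cat > s.py <<'E'
from h import *
o,M=state();y=np.arctan2(M[1,0],M[0,0]);t=2.890-y
g=o["tcp_pos"];print("clock %.2f turned %.3f rad = %.1f deg (%.2f stops)"%(o["clock"],t,np.degrees(t),t/.349),"tcp",np.round(g,4),"off-axis(tool mm)",np.round(M.T@(np.array([.4818,-.0577,.067])-g)*1e3,1),"tilt",np.round(M[2],3),"Mz %.3f"%o["moment"][2],"F",np.round(o["contact_force"],1),"w %.4f"%o["grip_width"])
E
```

>>> play_rows:
  increments:
    - [0,0,0,0,0,0.05,235]
    - [0,0,0,0,0,0.05,235]

```text
clock: 9.15
tcp_pos: [0.4842, -0.0586, 0.067]
orientation: [0.553, 3.086, -0.005]
contact_force: [0.3, -0.3, -0.7]
grip_width: 0.0132
```

```bash
python3 s.py
```

```text
clock 9.15 turned 0.103 rad = 5.9 deg (0.29 stops) tcp [ 0.4842 -0.0586  0.067 ] off-axis(tool mm) [ 2.5 -0.  -0. ] tilt [-0.007 -0.002 -1.   ] Mz 0.142 F [ 0.3 -0.3 -0.7] w 0.0132
```

>>> play_rows:
  increments:
    - [0,0,0,0,0,0.06,235]

```text
clock: 9.25
tcp_pos: [0.4841, -0.0586, 0.067]
orientation: [0.648, 3.068, -0.005]
contact_force: [0.1, -0.3, -1.2]
grip_width: 0.0132
```

```bash
python3 s.py
```

```text
clock 9.25 turned 0.165 rad = 9.5 deg (0.47 stops) tcp [ 0.4841 -0.0586  0.067 ] off-axis(tool mm) [ 2.5 -0.1 -0. ] tilt [-0.007 -0.002 -1.   ] Mz 0.074 F [ 0.1 -0.3 -1.2] w 0.0132
```

>>> play_rows:
  increments:
    - [0,0,0,0,0,0.06,235]

```text
clock: 9.35
tcp_pos: [0.4841, -0.0587, 0.067]
orientation: [0.744, 3.046, -0.005]
contact_force: [-0.5, -0.6, -1.0]
grip_width: 0.0128
```

```bash
python3 s.py
```

```text
clock 9.35 turned 0.228 rad = 13.0 deg (0.65 stops) tcp [ 0.4841 -0.0587  0.067 ] off-axis(tool mm) [ 2.5 -0.2 -0.1] tilt [-0.007 -0.001 -1.   ] Mz -0.049 F [-0.5 -0.6 -1. ] w 0.0128
```

>>> play_rows:
  increments:
    - [0,0,0,0,0,0.06,235]

```text
clock: 9.45
tcp_pos: [0.484, -0.0588, 0.067]
orientation: [0.839, 3.021, -0.004]
contact_force: [-0.7, -1.0, -1.3]
grip_width: 0.013
```

```bash
python3 s.py
```

```text
clock 9.45 turned 0.290 rad = 16.6 deg (0.83 stops) tcp [ 0.484  -0.0588  0.067 ] off-axis(tool mm) [ 2.5 -0.2 -0.1] tilt [-0.007 -0.001 -1.   ] Mz 0.008 F [-0.7 -1.  -1.3] w 0.0130
```

First crest passed at about 10–12° (moment reversed). Continuing.

>>> play_rows:
  increments:
    - [0,0,0,0,0,0.06,235]
    - [0,0,0,0,0,0.06,235]

```text
clock: 9.65
tcp_pos: [0.4839, -0.059, 0.067]
orientation: [1.026, 2.962, -0.004]
contact_force: [0.7, 0.0, -1.5]
grip_width: 0.0132
```

```bash
python3 s.py
```

```text
clock 9.65 turned 0.415 rad = 23.8 deg (1.19 stops) tcp [ 0.4839 -0.059   0.067 ] off-axis(tool mm) [ 2.5 -0.3 -0. ] tilt [-0.007 -0.    -1.   ] Mz 0.118 F [ 0.7  0.  -1.5] w 0.0132
```

>>> play_rows:
  increments:
    - [0,0,0,0,0,0.06,235]
    - [0,0,0,0,0,0.06,235]

```text
clock: 9.85
tcp_pos: [0.4838, -0.0591, 0.067]
orientation: [1.209, 2.892, -0.003]
contact_force: [0.4, -0.9, -1.2]
grip_width: 0.0132
```

```bash
python3 s.py
```

```text
clock 9.85 turned 0.540 rad = 31.0 deg (1.55 stops) tcp [ 0.4838 -0.0591  0.067 ] off-axis(tool mm) [ 2.4 -0.4 -0.1] tilt [-0.007  0.001 -1.   ] Mz 0.060 F [ 0.4 -0.9 -1.2] w 0.0132
```

>>> play_rows:
  increments:
    - [0,0,0,0,0,0.06,235]

```text
clock: 9.95
tcp_pos: [0.4837, -0.0592, 0.0669]
orientation: [1.299, 2.853, -0.003]
contact_force: [-0.1, -0.3, -1.5]
grip_width: 0.0129
```

```bash
python3 s.py
```

```text
clock 9.95 turned 0.603 rad = 34.5 deg (1.73 stops) tcp [ 0.4837 -0.0592  0.0669] off-axis(tool mm) [ 2.4 -0.4 -0.1] tilt [-0.007  0.001 -1.   ] Mz -0.046 F [-0.1 -0.3 -1.5] w 0.0129
```

>>> play_rows:
  increments:
    - [0,0,0,0,0,0.06,235]
    - [0,0,0,0,0,0.06,235]

```text
clock: 10.15
tcp_pos: [0.4835, -0.0593, 0.0669]
orientation: [1.475, 2.766, -0.003]
contact_force: [0.1, -0.7, -2.0]
grip_width: 0.0127
```

```bash
python3 s.py
```

```text
clock 10.15 turned 0.728 rad = 41.7 deg (2.09 stops) tcp [ 0.4835 -0.0593  0.0669] off-axis(tool mm) [ 2.3 -0.5 -0.1] tilt [-0.007  0.002 -1.   ] Mz 0.067 F [ 0.1 -0.7 -2. ] w 0.0127
```

The second stop is passed at about 40° (the second moment reversal came between 31° and 34.5°). Next is the third and last one.

>>> play_rows:
  increments:
    - [0,0,0,0,0,0.06,235]
    - [0,0,0,0,0,0.06,235]

```text
clock: 10.35
tcp_pos: [0.4834, -0.0594, 0.067]
orientation: [1.644, 2.669, -0.003]
contact_force: [0.8, -1.1, -1.5]
grip_width: 0.013
```

```bash
python3 s.py
```

```text
clock 10.35 turned 0.853 rad = 48.9 deg (2.44 stops) tcp [ 0.4834 -0.0594  0.067 ] off-axis(tool mm) [ 2.3 -0.6 -0.1] tilt [-0.007  0.002 -1.   ] Mz 0.100 F [ 0.8 -1.1 -1.5] w 0.0130
```

>>> play_rows:
  increments:
    - [0,0,0,0,0,0.06,235]
    - [0,0,0,0,0,0.06,235]

```text
clock: 10.55
tcp_pos: [0.4832, -0.0595, 0.067]
orientation: [1.808, 2.561, -0.002]
contact_force: [-0.4, -0.2, -0.0]
grip_width: 0.0127
```

```bash
python3 s.py
```

```text
clock 10.55 turned 0.978 rad = 56.0 deg (2.80 stops) tcp [ 0.4832 -0.0595  0.067 ] off-axis(tool mm) [ 2.2 -0.7 -0.1] tilt [-0.007  0.003 -1.   ] Mz -0.055 F [-0.4 -0.2 -0. ] w 0.0127
```

>>> play_rows:
  increments:
    - [0,0,0,0,0,0.06,235]

```text
clock: 10.65
tcp_pos: [0.4831, -0.0596, 0.067]
orientation: [1.887, 2.503, -0.002]
contact_force: [-0.0, 0.2, -0.5]
grip_width: 0.0127
```

```bash
python3 s.py; python3 - <<'E'
from h import *
f=grab_frame("top");cv2.imwrite("pics/t8.png",cv2.resize(f["color"][175:285,240:385],None,fx=5,fy=5))
f=grab_frame("wrist");cv2.imwrite("pics/w8.png",f["color"])
E
```

```text
clock 10.65 turned 1.041 rad = 59.6 deg (2.98 stops) tcp [ 0.4831 -0.0596  0.067 ] off-axis(tool mm) [ 2.2 -0.7 -0. ] tilt [-0.006  0.003 -1.   ] Mz 0.014 F [-0.   0.2 -0.5] w 0.0127
```

View pics/w8.png

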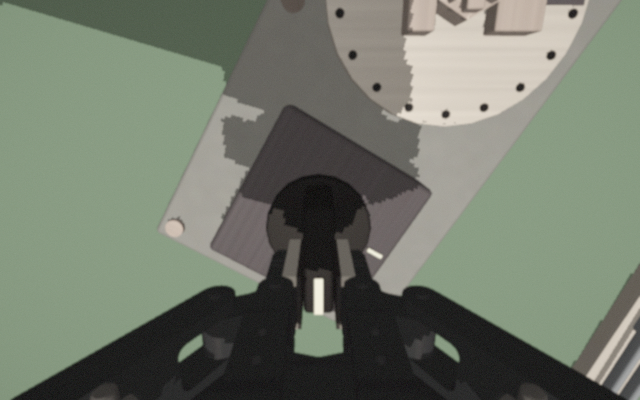

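View pics/t8.png

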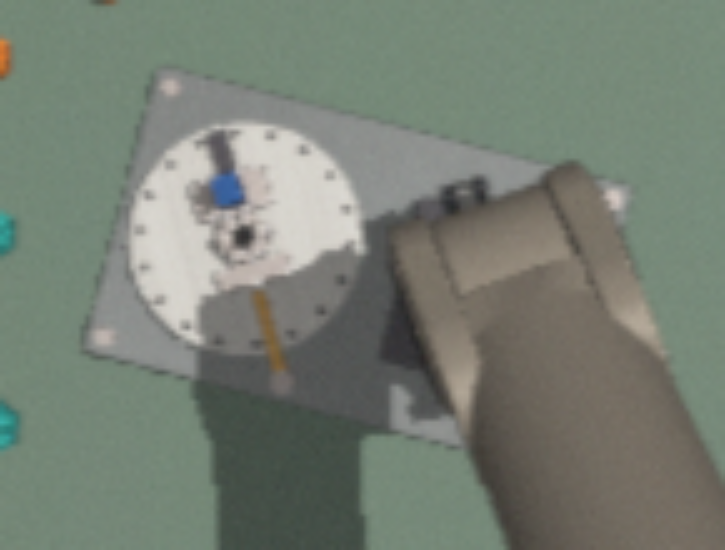

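The pointer (318,297) sits at the third mark and the plate has turned with it. The tab at (227,190) and the nut at (243,236) are still together. I let it settle and check again.

>>> play_rows:
  increments:
    - [0,0,0,0,0,0.005,235]
    - [0,0,0,0,0,0,235]
    - [0,0,0,0,0,0,235]
    - [0,0,0,0,0,0,235]

```text
clock: 11.15
tcp_pos: [0.4831, -0.0596, 0.067]
orientation: [1.886, 2.503, -0.002]
contact_force: [0.8, -0.2, -1.1]
grip_width: 0.0128
```

```bash
python3 s.py; python3 - <<'E'
from h import *
f=grab_frame("top");img=f["color"]
m=cv2.inRange(cv2.cvtColor(img,cv2.COLOR_BGR2HSV),(105,120,40),(130,255,255));m[:,:240]=0;m[:,385:]=0;m[:175]=0;m[285:]=0
M=cv2.moments(m,True);t=onz(f,M["m10"]/M["m00"],M["m01"]/M["m00"],.092);c=np.array([.5178,.0825])
d=t[:2]-c;print("tab",t,"dist",np.linalg.norm(d),"dir deg",np.degrees(np.arctan2(d[1],d[0])),"expect",75.5-60)
g=cv2.cvtColor(img,cv2.COLOR_BGR2GRAY)[218:227,284:294].astype(float);h=g<90
y,x=np.nonzero(h);print("hole",len(x),onz(f,284+x.mean(),218+y.mean(),.05)[:2]-c)
E
```

```text
clock 11.15 turned 1.040 rad = 59.6 deg (2.98 stops) tcp [ 0.4831 -0.0596  0.067 ] off-axis(tool mm) [ 2.1 -0.7 -0. ] tilt [-0.007  0.003 -1.   ] Mz -0.040 F [ 0.8 -0.2 -1.1] w 0.0128
tab [0.54455082 0.08693215 0.092     ] dist 0.02711550445721226 dir deg 9.407466072998629 expect 15.5
hole 12 [ 0.00216256 -0.0027676 ]
```

```bash
python3 -c "
from bench import r
print(r.hand_in())"; python3 s.py
```

```text
the job is handed in; nothing more can be done
None
the job is handed in; nothing more can be done
```

I shut the blue-tabbed jaw on the castellated nut and then turned the knob clockwise to the third stop. I handed the job in at about 11 s with the fingers still gripping the knob; the hand-in reports no verdict.

- **Jaw:** it slid about 20 mm with roughly 2 N of drag, then stopped. I pressed it with about 8–10 N for about half a second and let go. It stopped about 27.6 mm from the plate's axis; by the given sizes it should be 27 mm.
- **Knob:** I felt three detent crests, each as a reversal of the turning moment. My last reading was 1.040 rad against the target of 1.047 rad. The fingers were 12.8 mm apart on the bar, with the grip set to 30 N, and almost no moment was left.
- **Pictures after turning:** the pointer is at the third mark and the nut is still between the jaws. The tab is 27.1 mm from the axis.
- **What disagreed:**
  - In the top camera, the tab's direction from the axis was 9.4° instead of the expected 15.5°, and the nut's hole looked about 3.5 mm off the axis I had estimated.
  - Measured from the nut to the tab, the direction was 16°. I therefore take both as a shared calibration or pixel offset of about 3 mm, which leaves little margin on the 5 mm limit for the nut.
  - The knob was gripped about 2 mm off its axis along the bar, with no noticeable side force.

Nothing else on the counter was touched.

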